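# Start up the polishing bench

## Robot

A 6-joint arm with a two-finger parallel gripper is mounted at the origin on the work surface. World frame = base frame: x ahead of the robot, y to its left, z up, the work surface at z = 0. Lengths are in m, angles in rad, forces in N, time in s.
With the tool pointing down it reaches from about 0.35 to 0.725 m from the base axis. Payload 6 kg.
Tool frame: the origin (TCP) lies at the very end of the fingers, on their centre line; the grasp point (between the pads) lies 19 mm behind it; z points along the fingers, y is the direction in which the jaws open and shut (so a half turn about z gives the same grasp; the last joint's range is limited). The gripper opens to 85 mm and grips with 20 to 120 N. Pads are 22 mm wide; open, the fingers measure 114 mm over their backs; the gripper's body (76 mm by 85 mm) begins 54 mm behind the grasp point. The pads swing forward as they close: fully open they stand 13 mm farther back than shut.
Start: joints at [-0.791, 0.04, 0.085, 0, -1.615, -0.334], TCP at [0.259, -0.541, 0.231] pointing down, gripper open.
Joint ranges: [-2.56, 2.56], [-1.29, 2.01], [-1.08, 1.49], [-3.29, 1.98], [-2.81, -0.18], [-2.99, 2.99]. Speed limits (rad/s): [2.57, 2.57, 3.01, 3.14, 3.14, 3.14].

## Interface

Orientations are given as a rotation vector (axis times angle).
In Python, from rig import * gives the robot as it stands. The module is installed in compiled form; this text tells all that it offers.
- The arm moves only by the shell command python3 -m creep 'ROWS' [OPENING] [FORCE]. ROWS is JSON, a list of rows, each an object of numbers: "tx", "ty", "tz": the shift along the world's x, y, z in m; "turn": the turn about the world's z in rad. A call has exactly 5 rows; each row shifts and turns the commanded pose from where the row before left it; what a row does not reach is not made up. A row lasts 1/10 s, in which the tool goes at most 50 mm and 8.59 degrees, less where a joint would pass 70% of its speed; a pose out of reach is approached as far as the arm can. A call with a gripper value outside its range is refused whole. OPENING is the closure in counts, from 0 (fully open) to 255 (shut), set as the call begins (- or left out, the last holds). The fingers move at their own pace and stop on an object; FORCE is the grip in N (left out, the last holds). Time passes only in rows, so rows that do not move let the fingers close, or fill a call up. It gives the time, the measured TCP pose, the force and the opening at its end, in the units of the state.
- sense(): the state, without advancing time (a new reading comes with each control period).
- get_image(name): name is "scene" or "top"; returns (picture, depth): 384x512x3 uint8, blue, green, red; 384x512 float32, m along the optical axis (not along the pixel's ray), 0 where there is no reading.
- camera_info(name): a dict with "fx", "fy", "cx", "cy" (pixels), "D" ([k1, k2, p1, p2, k3] as OpenCV has them; the pictures are not rectified), "extrinsics" (4x4, takes a point from camera to world coordinates). Camera axes: x right, y up, looking along -z (the intrinsics and any distortion apply to the point x, -y, -z); pixel columns grow to the right and rows downward; lengths in m; the calibration is good to about 2 mm. A picture is of the moment at which its call begins. camera_info takes no time and is no camera call.
- sign_off(): hands the job in, once; it reports no verdict.
The state is a dict: "t": time; "joints": joint angles; "qd": joint speeds; "joint_efforts": joint torques, N m; "tcp_pos": TCP position; "ee_rot": TCP orientation; "ft_force": force on the tool from outside, world axes, zero at the start; "ft_torque": the same for the moment, N m; "gripper_width": finger opening in m.
Only numpy, scipy, OpenCV 4.12 (cv2) and the standard library are available. Lean on these libraries where they do the work, as an engineer would, in place of code of your own. Each camera call takes 0.05 s, during which the arm holds its last target. There are 200 camera calls.

## Task

Start up the polishing bench in the safe order, tapping lightly with the fingertips: tip the socket strip's rocker switch fully over to on, then tip the rocker switch on top of the dust extractor fully over to on, and only then press the polisher's flat start button fully down and let it come back up. Leave the mushroom stop button beside it alone, do not lift or shove the socket strip, and leave everything else on the bench where it is.

Things in the scene. Friction and masses are not known exactly. Their poses are not given: they have to be found in the camera images.
- strip: socket strip, plain aluminium bar with black end caps, 300 x 58 x 42 mm, loose on the bench (0.8 kg), long side roughly along the robot's x. Origin: centre of its underside; x along the strip, away from its switch end (the switch is at the -x end, nearest the robot; black plugs at the other end rise to 68 mm), z up
- strip_tap (a point): spot to tap on the strip's black rocker: top of its proud half, 13 mm from the pivot (moves with it). Rocker 34 mm long (along strip x), 20 mm wide; pivot across its middle at strip x = -112 mm, y = 0, 46 mm above the bench. Off: the half at the strip's -x end (nearest the robot) stands proud, its edge 7 mm high. On: that half is level, 46 mm above the bench (4 mm above the strip's top)
- strip_rocker (a joint): tip angle of the strip's rocker, rad: 0 off, 0.42 fully on (proud half pushed level, against its stop). No spring: it stays at whatever angle it is left; about 3 N at the outer edge tips it
- extractor: dust extractor, grey sheet-steel box 220 (x) x 200 (y) x 170 (z) mm standing fixed on the bench to one side of the strip, a carrying handle across the rear of its top (198 mm high), black hose from its back to the duct. Origin: centre of its underside; its front faces its own -x (towards the robot), z up
- extractor_tap (a point): spot to tap on the extractor's black rocker: top of its proud half, 13 mm from the pivot (moves with it). Rocker 34 mm long (along extractor x), 20 mm wide, on top of the box; pivot across its middle at extractor x = -62 mm, y = 0, 174 mm above the bench. Off: the front half (-x) stands proud, its edge 7 mm high. On: that half is level, 174 mm above the bench (4 mm above the box's top)
- extractor_rocker (a joint): tip angle of the extractor's rocker, rad: 0 off, 0.42 fully on (front half pushed level, against its stop). No spring: it stays at whatever angle it is left; about 3 N at the outer edge tips it
- polisher: polishing motor on a cast green plinth 240 (x) x 200 (y) x 50 (z) mm, fixed, on the other side of the strip; motor (182 mm high) from x = +8 mm backwards, buff in a steel hood overhanging at +y, felt cone at -y out to 160 mm. Grey switch box (56 x 108 mm, top 72 mm high) on the plinth's front. Origin: centre of its underside; front faces its -x (towards the robot), z up
- start_top (a point): centre of the top of the start button: flat black disc 24 mm across at polisher x = -80, y = +25 mm (the buff's side), top 81 mm above the bench; pressed straight down
- start_button (a joint): travel of the start button, m: 0 up, 0.005 fully down. Sprung: 1.5 N to begin, 4 N at the bottom; comes back up by itself. 3.5 mm starts the motor
- stop_top (a point): centre of the top of the stop button: black mushroom head 34 mm across at polisher x = -80, y = -25 mm (50 mm from the start button), top 93 mm above the bench; not to be pressed
- stop_button (a joint): travel of the stop button, m: 0 up, 0.005 fully down, sprung like the start button
- relief_frame: cast metal relief picture frame lying flat, 100 x 130 x 13 mm, in front of the left-hand machine; origin: centre of its underside
- compound_bar: bar of polishing compound in a paper sleeve, 110 x 42 x 33 mm, in front of the right-hand machine; origin: centre of its underside
- file: flat file with a wooden handle, 215 mm long, 24 mm high, lying at the front right; origin: on the bench, under the blade 20 mm ahead of the handle
- brush_pot: glass pot of brushes, 76 mm across, 260 mm high with the brushes, at the left edge of the work; origin: centre of its underside
- paint_tin: round paint tin, 96 mm across, 61 mm high, at the right edge of the work; origin: centre of its underside
- wax_tin: small round tin, 56 mm across, 28 mm high, standing on top of the extractor behind its switch, to +y; origin: centre of its underside
- felt_bob: small grey felt cone, 24 mm across, 36 mm high, standing on the polisher's plinth beside the switch box, 60 mm or so from the start button; origin: centre of its underside
Things that resemble listed ones, but are neither listed nor needed, are in the scene too. What is shaped like the brush_pot but purple is not meant.

How it is judged:
On the way, in this order (a step that is already met when the one before it is completed fails the run):
1. the socket strip's rocker is tipped fully on (value of joint strip_rocker above 0.33 rad), for 0.1 s.
2. then the extractor's rocker is tipped fully on (value of joint extractor_rocker above 0.33 rad), for 0.1 s.
3. then the start button is pressed down (value of joint start_button above 0.0035 m), for 0.05 s.
At the end, for the whole second after the job is handed in: both rockers tipped on (past 0.33 of 0.42 rad), the start button pressed after them (past 3.5 mm) and up again, the stop button up, the strip and all the bystanders within 25 mm of where they started, the pot, the tins and the felt bob still upright (value of joint each of strip_rocker, extractor_rocker above 0.33 rad and value of joint each of start_button, stop_button below 0.0015 m and distance of each of strip, relief_frame, compound_bar, file, brush_pot, paint_tin, wax_tin, felt_bob from where it was at the start of the episode below 0.025 m and linear speed of strip below 0.02 m/s and angle between each of brush_pot, paint_tin, wax_tin, felt_bob's own z axis and vertical below 0.5 rad); the robot touches nothing.
It fails at once if the extractor is switched on before the socket strip (value of joint extractor_rocker above 0.2 rad and value of joint strip_rocker below 0.33 rad).
It fails at once if the start button is pressed before the strip and the extractor are on (value of joint start_button above 0.0025 m and value of joint any of extractor_rocker, strip_rocker below 0.33 rad).
It fails at once if the stop button is pressed (value of joint stop_button above 0.0025 m).
It fails at once if the strip, extractor or polisher is pressed or struck harder than 30 N (contact force between any of the fingers, the arm and strip above 30 N or contact force between any of the fingers, the arm and extractor above 30 N or contact force between any of the fingers, the arm and polisher above 30 N).
It fails at once if the socket strip is lifted (12 mm) or shoved (25 mm), or something else on the bench is moved (25 mm) or knocked over (height (world z) of strip above 0.012 m or distance of any of strip, relief_frame, compound_bar, file, brush_pot, paint_tin, wax_tin, felt_bob from where it was at the start of the episode above 0.025 m or angle between any of brush_pot, paint_tin, wax_tin, felt_bob's own z axis and vertical above 0.5 rad).
It also fails if it takes over 54 s, if anything falls off the work surface, if the arm or the gripper's body presses on something with over 40 N, if the wrist force passes 120 N, or if a joint passes its speed limit or range.

## Working session

There is one attempt and no reset: what is moved stays moved. The work goes in short steps, Python scripts to look and compute and a shell command to move; the robot and the scene stay as the last step left them, time stands still between calls to the robot, and variables do not carry over. Pictures are saved under pics/ and viewed, about 8 in all and at most 12, crops included, and the job is handed in when it is done.

```bash
mkdir -p pics; cat > h.py <<'E'
from rig import *
import numpy as np, cv2
def grab(n):
    im,d=get_image(n); np.savez('%s.npz'%n,im=im,d=d); return im,d
def load(n):
    f=np.load('%s.npz'%n); return f['im'],f['d']
def p2w(n,u,v,d=None,z=None):
    c=camera_info(n); K=np.array([[c['fx'],0,c['cx']],[0,c['fy'],c['cy']],[0,0,1]])
    q=cv2.undistortPoints(np.array([[[u,v]]],float),K,np.array(c['D']))[0,0]
    r=np.array([q[0],-q[1],-1.]); E=np.array(c['extrinsics'])
    if z is not None:
        w=E[:3,:3]@r; d=(z-E[2,3])/w[2]
    return E[:3,:3]@(r*d)+E[:3,3]
E
python3 - <<'E'
from h import *
for n in('scene','top'):
    im,d=grab(n); cv2.imwrite('pics/%s0.png'%n,cv2.resize(im,(800,600),interpolation=cv2.INTER_CUBIC))
    print(np.round(camera_info(n)['extrinsics'],3).tolist(),camera_info(n)['fx'])
s=sense();print(s)
E
```

```text
[[-0.484, -0.519, 0.704, 1.798], [0.875, -0.303, 0.378, 0.714], [0.017, 0.799, 0.601, 1.273], [0.0, 0.0, 0.0, 1.0]] 476.6030546476364
[[0.023, 0.991, -0.133, 0.31], [-1.0, 0.024, 0.004, 0.025], [0.007, 0.133, 0.991, 1.373], [0.0, 0.0, 0.0, 1.0]] 407.79541793097366
{'t': 0.1, 'joints': array([-7.91333016e-01,  4.07523613e-02,  8.38662389e-02, -4.09826839e-04,
       -1.61549445e+00, -3.33691689e-01]), 'qd': array([ 0.00027972, -0.00135711,  0.00160557,  0.00054412, -0.00102927,
        0.001274  ]), 'joint_efforts': array([-4.69008519e-03, -3.69349015e+01,  3.48278689e+01,  6.95167735e+00,
       -4.63665754e-03,  3.23021106e-05]), 'tcp_pos': array([ 0.25861814, -0.54106121,  0.23035361]), 'ee_rot': array([ 6.94352426e-01, -3.06339664e+00, -2.45230654e-03]), 'ft_force': array([-0.84653383,  0.29721886,  0.42440236]), 'ft_torque': array([ 0.0271441 , -0.03341465, -0.05365158]), 'gripper_width': 0.08530222442398695}
```

View pics/top0.png

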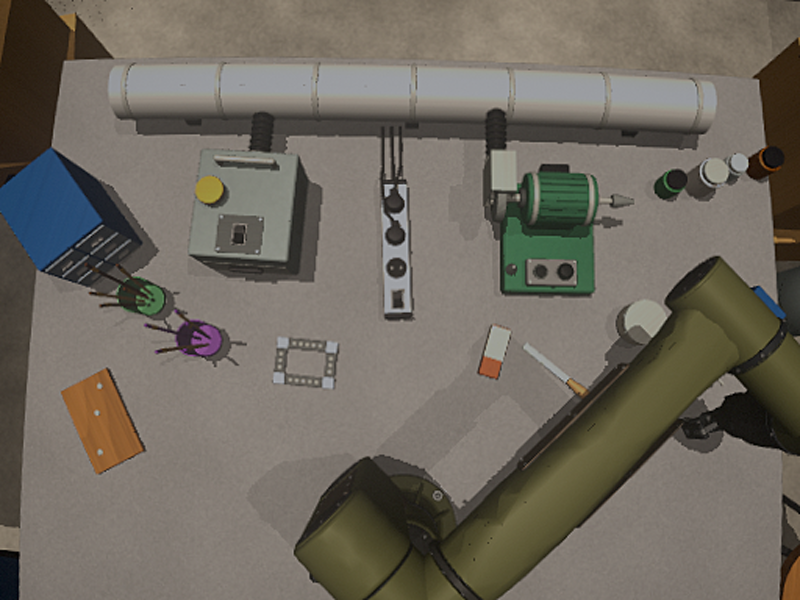

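View pics/scene0.png

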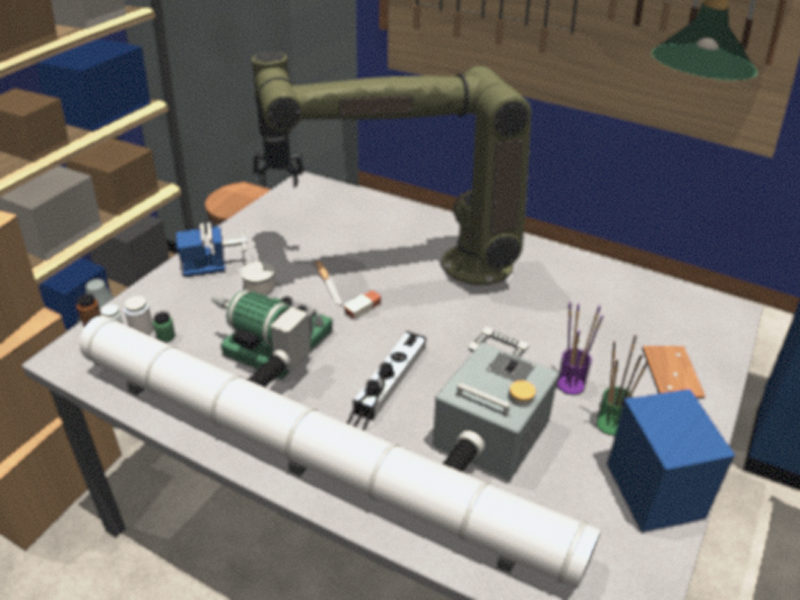

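The top view shows the strip rocker at about (398,298), the extractor rocker at (239,234), the start button at (540,271) on the buff side and the stop button at (565,271). The green pot is at (143,297). The purple one at (198,340) is the decoy. The yellow wax tin is at (209,190). Next I'll make enlarged crops for measurement.

```bash
python3 - <<'E'
from h import *
im,d=load('top')
# native centres
cs=[(153,150),(254,185),(352,170)]
tiles=[]
for u,v in cs:
    c=im[v-36:v+36,u-20:u+20] if 0 else im[v-38:v+38,u-33:u+33]
    tiles.append(cv2.resize(c,None,fx=4,fy=4,interpolation=cv2.INTER_CUBIC))
m=np.hstack(tiles);print(m.shape);cv2.imwrite('pics/crop1.png',m)
E
```

```text
(304, 792, 3)
```

View pics/crop1.png

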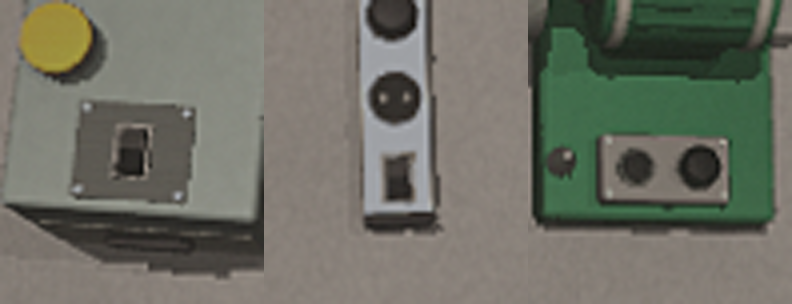

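Crop: extractor rocker frame centred at (132,152) in its tile, strip rocker at (134,178), start at (108,166) as the flat disc on the buff side, and stop at (172,166) as the larger mushroom. The felt bob is at (33,161), left of the start button.

```bash
python3 - <<'E'
from h import *
im,d=load('top')
cs=[(153,150),(254,185),(352,170)]
def W(i,x,y,z):
    u=cs[i][0]-33+(x-1.5)/4; v=cs[i][1]-38+(y-1.5)/4
    p=p2w('top',u,v,z=z); dd=d[int(round(v)),int(round(u))]
    return np.round(p,4),np.round(p2w('top',u,v,d=dd),4)
for n,a in dict(ext=(0,132,152,.172),extplateTL=(0,87,106,.17),extplateTR=(0,187,114,.17),extplateBL=(0,77,189,.17),extplateBR=(0,178,196,.17),
 strip=(1,134,178,.044),stL1=(1,96,5,.042),stL2=(1,101,213,.042),stR1=(1,166,5,.042),stR2=(1,171,213,.042),
 start=(2,108,166,.081),stop=(2,172,166,.093),bob=(2,33,155,.085)).items(): print(n,*W(*a))
for n,(x,y,z) in dict(wax=(209,190,.198),tin=(643,322,.061),frame=(306,362,.013),bar=(494,350,.033),greenpot=(145,297,.1)).items():
    print(n,np.round(p2w('top',(x-.3)/800*512,(y-.3)/600*384,z=z),3))
E
```

```text
ext [0.5817 0.3334 0.172 ] [0.5806 0.3321 0.1768]
extplateTL [0.6175 0.3711 0.17  ] [0.6167 0.3701 0.1734]
extplateTR [0.6126 0.2933 0.17  ] [0.6116 0.2925 0.1737]
extplateBL [0.5527 0.3745 0.17  ] [0.5522 0.3737 0.1726]
extplateBR [0.5489 0.2966 0.17  ] [0.5488 0.2965 0.1703]
strip [0.4786 0.0224 0.044 ] [0.4786 0.0224 0.0442]
stL1 [0.6236 0.0575 0.042 ] [0.6233 0.0575 0.0434]
stL2 [0.4493 0.0488 0.042 ] [0.4495 0.0488 0.0398]
stR1 [ 0.6251 -0.0009  0.042 ] [ 0.6353 -0.0018 -0.0013]
stR2 [ 0.4506 -0.0086  0.042 ] [ 0.4552 -0.0097 -0.0014]
start [ 0.5397 -0.2723  0.081 ] [ 0.5409 -0.2739  0.0739]
stop [ 0.5389 -0.3218  0.093 ] [ 0.5388 -0.3216  0.0938]
bob [ 0.5463 -0.2103  0.085 ] [ 0.5467 -0.2106  0.0832]
wax [0.662 0.391 0.198]
tin [ 0.44  -0.497  0.061]
frame [0.342 0.214 0.013]
bar [ 0.376 -0.184  0.033]
greenpot [0.463 0.54  0.1  ]
```

```bash

python3 -m creep '[{"tx":0.0137,"ty":0.0375,"turn":-0.03},{"tx":0.0137,"ty":0.0375,"turn":-0.03},{"tx":0.0137,"ty":0.0375,"turn":-0.03},{"tx":0.0137,"ty":0.0375,"turn":-0.03},{"tx":0.0137,"ty":0.0375,"turn":-0.03}]' 255 20
python3 -m creep '[{"tx":0.0137,"ty":0.0375,"turn":-0.03},{"tx":0.0137,"ty":0.0375,"turn":-0.03},{"tx":0.0137,"ty":0.0375,"turn":-0.03},{"tx":0.0137,"ty":0.0375,"turn":-0.03},{"tx":0.0137,"ty":0.0375,"turn":-0.03}]'
python3 -m creep '[{"tx":0.0137,"ty":0.0375,"turn":-0.03},{"tx":0.0137,"ty":0.0375,"turn":-0.03},{"tx":0.0137,"ty":0.0375,"turn":-0.03},{"tx":0.0137,"ty":0.0375,"turn":-0.03},{"tx":0.0137,"ty":0.0375,"turn":-0.03}]'
python3 -m creep '[{"tz":-0.03},{"tz":-0.03},{"tz":-0.03},{"tz":-0.02},{}]'
```

```text
schema error: expected keys tx, ty, tz, turn
schema error: expected keys tx, ty, tz, turn
schema error: expected keys tx, ty, tz, turn
schema error: expected keys tx, ty, tz, turn
```

```bash

python3 -m creep '[{"tx":0.0137,"ty":0.0375,"tz":0,"turn":-0.03},{"tx":0.0137,"ty":0.0375,"tz":0,"turn":-0.03},{"tx":0.0137,"ty":0.0375,"tz":0,"turn":-0.03},{"tx":0.0137,"ty":0.0375,"tz":0,"turn":-0.03},{"tx":0.0137,"ty":0.0375,"tz":0,"turn":-0.03}]' 255 20
python3 -m creep '[{"tx":0.0137,"ty":0.0375,"tz":0,"turn":-0.03},{"tx":0.0137,"ty":0.0375,"tz":0,"turn":-0.03},{"tx":0.0137,"ty":0.0375,"tz":0,"turn":-0.03},{"tx":0.0137,"ty":0.0375,"tz":0,"turn":-0.03},{"tx":0.0137,"ty":0.0375,"tz":0,"turn":-0.03}]'
python3 -m creep '[{"tx":0.0137,"ty":0.0375,"tz":0,"turn":-0.03},{"tx":0.0137,"ty":0.0375,"tz":0,"turn":-0.03},{"tx":0.0137,"ty":0.0375,"tz":0,"turn":-0.03},{"tx":0.0137,"ty":0.0375,"tz":0,"turn":-0.03},{"tx":0.0137,"ty":0.0375,"tz":0,"turn":-0.03}]'
python3 -m creep '[{"tx":0,"ty":0,"tz":-0.03,"turn":0},{"tx":0,"ty":0,"tz":-0.03,"turn":0},{"tx":0,"ty":0,"tz":-0.03,"turn":0},{"tx":0,"ty":0,"tz":-0.02,"turn":0},{"tx":0,"ty":0,"tz":0,"turn":0}]'
```

```text
t: 0.6
tcp_pos: [0.3273, -0.3523, 0.2308]
ee_rot: [0.46, -3.107, -0.001]
ft_force: [1.2, -0.2, 0.5]
gripper_width: 0.0126
t: 1.1
tcp_pos: [0.3958, -0.1647, 0.2311]
ee_rot: [-0.227, 3.133, 0.001]
ft_force: [1.6, 0.7, -0.3]
gripper_width: 0.0001
t: 1.6
tcp_pos: [0.4643, 0.0229, 0.2311]
ee_rot: [-0.008, -3.142, -0.001]
ft_force: [0.0, -0.7, 0.7]
gripper_width: 0.0002
t: 2.1
tcp_pos: [0.4623, 0.0208, 0.1177]
ee_rot: [-0.007, -3.136, 0.002]
ft_force: [-0.7, 0.6, 0.3]
gripper_width: 0.0002
```

```bash

python3 -m creep '[{"tx":0,"ty":0,"tz":-0.02,"turn":0},{"tx":0,"ty":0,"tz":-0.02,"turn":0},{"tx":0,"ty":0,"tz":-0.008,"turn":0},{"tx":0,"ty":0,"tz":0,"turn":0},{"tx":0,"ty":0,"tz":0,"turn":0}]'
python3 - <<'E'
from h import *
print(sense()['tcp_pos'],sense()['ft_force'])
im,d=grab('scene'); a=im[185:285,210:290]
im2,_=grab('top'); b=im2[150:225,215:295]
t=[cv2.resize(x,(400,int(x.shape[0]*5)),interpolation=cv2.INTER_CUBIC) for x in(a,b)]
t=[cv2.copyMakeBorder(x,0,500-x.shape[0],0,0,0) for x in t]
cv2.imwrite('pics/near1.png',np.hstack(t))
E
```

```text
t: 2.6
tcp_pos: [0.4649, 0.0212, 0.0747]
ee_rot: [0.006, 3.14, 0.0]
ft_force: [0.8, -0.6, -0.5]
gripper_width: -0.0001
[0.46490299 0.02120383 0.07471499] [ 0.82330874 -0.59156318 -0.45480669]
```

View pics/near1.png

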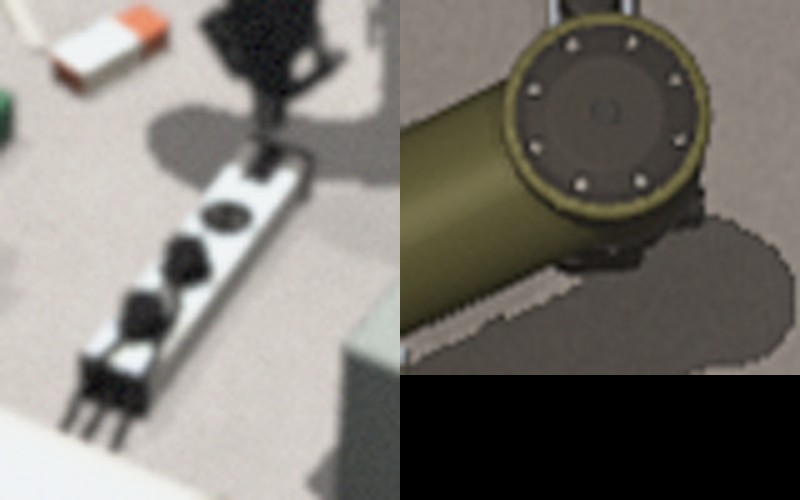

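The left tile shows the shut fingers at (265,125) right above the rocker at (265,160). From above they are hidden by the wrist. I'll lower them gently.

```bash

python3 -m creep '[{"tx":0,"ty":0,"tz":-0.005,"turn":0},{"tx":0,"ty":0,"tz":-0.005,"turn":0},{"tx":0,"ty":0,"tz":-0.005,"turn":0},{"tx":0,"ty":0,"tz":-0.002,"turn":0},{"tx":0,"ty":0,"tz":0,"turn":0}]'
python3 -m creep '[{"tx":0,"ty":0,"tz":-0.001,"turn":0},{"tx":0,"ty":0,"tz":-0.001,"turn":0},{"tx":0,"ty":0,"tz":-0.001,"turn":0},{"tx":0,"ty":0,"tz":-0.001,"turn":0},{"tx":0,"ty":0,"tz":0,"turn":0}]'
```

```text
t: 3.2
tcp_pos: [0.4639, 0.021, 0.0557]
ee_rot: [-0.007, -3.141, 0.0]
ft_force: [-0.5, -0.4, -0.3]
gripper_width: 0.0001
t: 3.7
tcp_pos: [0.4643, 0.0212, 0.0524]
ee_rot: [0.007, 3.141, 0.0]
ft_force: [-1.1, 0.2, 1.1]
gripper_width: 0.0
```

```bash

python3 -m creep '[{"tx":0,"ty":0,"tz":-0.001,"turn":0},{"tx":0,"ty":0,"tz":-0.001,"turn":0},{"tx":0,"ty":0,"tz":-0.001,"turn":0},{"tx":0,"ty":0,"tz":0,"turn":0},{"tx":0,"ty":0,"tz":0,"turn":0}]'
```

```text
t: 4.2
tcp_pos: [0.4642, 0.0212, 0.0491]
ee_rot: [-0.007, -3.142, -0.0]
ft_force: [-1.1, -0.0, 0.9]
gripper_width: 0.0004
```

```bash

python3 -m creep '[{"tx":0,"ty":0,"tz":-0.001,"turn":0},{"tx":0,"ty":0,"tz":-0.001,"turn":0},{"tx":0,"ty":0,"tz":0,"turn":0},{"tx":0,"ty":0,"tz":0,"turn":0},{"tx":0,"ty":0,"tz":0,"turn":0}]'
```

```text
t: 4.7
tcp_pos: [0.4642, 0.0212, 0.0471]
ee_rot: [-0.007, -3.142, -0.0]
ft_force: [0.3, 0.2, 0.3]
gripper_width: -0.0001
```

```bash

python3 -m creep '[{"tx":0,"ty":0,"tz":-0.0005,"turn":0},{"tx":0,"ty":0,"tz":-0.0005,"turn":0},{"tx":0,"ty":0,"tz":0,"turn":0},{"tx":0,"ty":0,"tz":0,"turn":0},{"tx":0,"ty":0,"tz":0,"turn":0}]'
```

```text
t: 5.2
tcp_pos: [0.4642, 0.0212, 0.0463]
ee_rot: [0.007, 3.142, 0.0]
ft_force: [-1.3, -0.4, 2.0]
gripper_width: -0.0002
```

```bash

python3 -m creep '[{"tx":0,"ty":0,"tz":-0.0005,"turn":0},{"tx":0,"ty":0,"tz":0,"turn":0},{"tx":0,"ty":0,"tz":0,"turn":0},{"tx":0,"ty":0,"tz":0,"turn":0},{"tx":0,"ty":0,"tz":0,"turn":0}]'
```

```text
t: 5.7
tcp_pos: [0.4643, 0.0212, 0.0461]
ee_rot: [0.006, 3.141, 0.0]
ft_force: [-3.1, 0.2, 4.5]
gripper_width: -0.0003
```

```bash

python3 -m creep '[{"tx":0,"ty":0,"tz":-0.0005,"turn":0},{"tx":0,"ty":0,"tz":0,"turn":0},{"tx":0,"ty":0,"tz":0,"turn":0},{"tx":0,"ty":0,"tz":0,"turn":0},{"tx":0,"ty":0,"tz":0,"turn":0}]'
```

```text
t: 6.2
tcp_pos: [0.4643, 0.0212, 0.046]
ee_rot: [0.006, 3.141, 0.0]
ft_force: [-5.0, 1.2, 6.6]
gripper_width: -0.0002
```

The stop is reached: z is 46 mm and the force is rising. I'll lift and go above the extractor.

```bash

python3 -m creep '[{"tx":0,"ty":0,"tz":0.01,"turn":0},{"tx":0,"ty":0,"tz":0.04,"turn":0},{"tx":0,"ty":0,"tz":0.048,"turn":0},{"tx":0,"ty":0,"tz":0.048,"turn":0},{"tx":0,"ty":0,"tz":0.045,"turn":0}]'
python3 -m creep '[{"tx":0.0105,"ty":0.0313,"tz":0,"turn":0},{"tx":0.0105,"ty":0.0313,"tz":0,"turn":0},{"tx":0.0105,"ty":0.0313,"tz":0,"turn":0},{"tx":0.0105,"ty":0.0313,"tz":0,"turn":0},{"tx":0.0105,"ty":0.0313,"tz":0,"turn":0}]'
python3 -m creep '[{"tx":0.0105,"ty":0.0313,"tz":0,"turn":0},{"tx":0.0105,"ty":0.0313,"tz":0,"turn":0},{"tx":0.0105,"ty":0.0313,"tz":0,"turn":0},{"tx":0.0105,"ty":0.0313,"tz":0,"turn":0},{"tx":0.0105,"ty":0.0313,"tz":0,"turn":0}]'
python3 -m creep '[{"tx":0,"ty":0,"tz":-0.02,"turn":0},{"tx":0,"ty":0,"tz":-0.015,"turn":0},{"tx":0,"ty":0,"tz":0,"turn":0},{"tx":0,"ty":0,"tz":0,"turn":0},{"tx":0,"ty":0,"tz":0,"turn":0}]'
python3 - <<'E'
from h import *
im,d=grab('scene'); a=im[205:305,275:365]
im2,_=grab('top'); b=im2[110:210,230:280]
t=[cv2.resize(x,None,fx=5.5,fy=5.5,interpolation=cv2.INTER_CUBIC) for x in(a,b)]
cv2.imwrite('pics/near2.png',np.hstack(t))
E
```

```text
t: 6.7
tcp_pos: [0.4642, 0.021, 0.2388]
ee_rot: [0.007, 3.14, 0.001]
ft_force: [1.2, -0.2, 0.1]
gripper_width: -0.0
t: 7.2
tcp_pos: [0.5171, 0.1791, 0.2363]
ee_rot: [0.007, 3.141, 0.001]
ft_force: [0.1, -0.7, -0.1]
gripper_width: -0.0005
t: 7.7
tcp_pos: [0.5697, 0.3356, 0.2361]
ee_rot: [0.007, 3.142, 0.0]
ft_force: [0.2, 0.1, 0.6]
gripper_width: 0.0001
t: 8.2
tcp_pos: [0.5696, 0.3338, 0.203]
ee_rot: [0.007, 3.14, 0.002]
ft_force: [-0.5, 0.3, 0.9]
gripper_width: 0.0
```

View pics/near2.png

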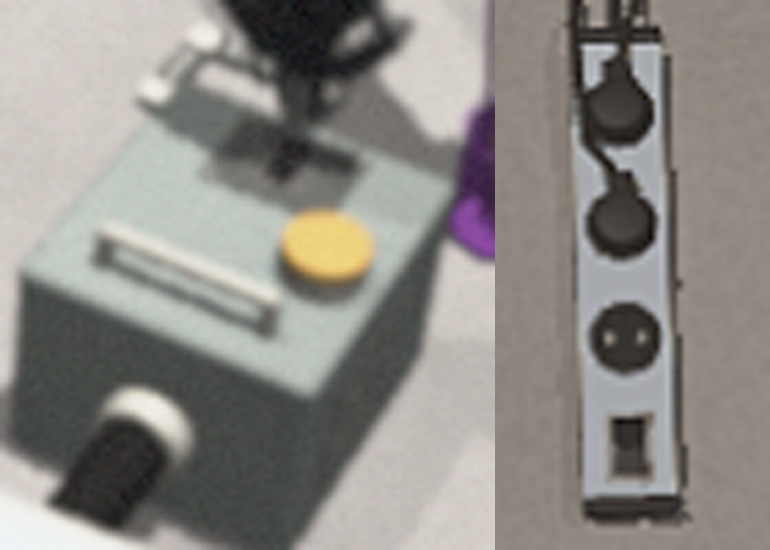

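The strip's rocker has visibly changed (right tile, (630,445)) and the strip is unmoved. The fingers at (300,115) are over the extractor rocker at (290,155), clear of the wax tin. I'll press it.

```bash

python3 -m creep '[{"tx":0,"ty":0,"tz":-0.006,"turn":0},{"tx":0,"ty":0,"tz":-0.006,"turn":0},{"tx":0,"ty":0,"tz":-0.004,"turn":0},{"tx":0,"ty":0,"tz":-0.002,"turn":0},{"tx":0,"ty":0,"tz":0,"turn":0}]'
python3 -m creep '[{"tx":0,"ty":0,"tz":-0.001,"turn":0},{"tx":0,"ty":0,"tz":-0.001,"turn":0},{"tx":0,"ty":0,"tz":-0.001,"turn":0},{"tx":0,"ty":0,"tz":-0.001,"turn":0},{"tx":0,"ty":0,"tz":0,"turn":0}]'
python3 -m creep '[{"tx":0,"ty":0,"tz":-0.001,"turn":0},{"tx":0,"ty":0,"tz":-0.001,"turn":0},{"tx":0,"ty":0,"tz":-0.001,"turn":0},{"tx":0,"ty":0,"tz":0,"turn":0},{"tx":0,"ty":0,"tz":0,"turn":0}]'
```

```text
t: 8.8
tcp_pos: [0.569, 0.3341, 0.1827]
ee_rot: [-0.006, -3.141, 0.001]
ft_force: [-0.1, -0.5, 0.7]
gripper_width: -0.0
t: 9.3
tcp_pos: [0.5692, 0.3342, 0.1797]
ee_rot: [0.006, 3.141, 0.001]
ft_force: [-1.5, 1.4, 1.5]
gripper_width: -0.0003
t: 9.8
tcp_pos: [0.5692, 0.3342, 0.176]
ee_rot: [-0.007, -3.141, 0.0]
ft_force: [-0.8, 1.3, 0.9]
gripper_width: 0.0002
```

```bash

python3 -m creep '[{"tx":0,"ty":0,"tz":-0.0005,"turn":0},{"tx":0,"ty":0,"tz":-0.0005,"turn":0},{"tx":0,"ty":0,"tz":-0.0005,"turn":0},{"tx":0,"ty":0,"tz":0,"turn":0},{"tx":0,"ty":0,"tz":0,"turn":0}]'
```

```text
t: 10.3
tcp_pos: [0.5692, 0.3342, 0.1746]
ee_rot: [-0.007, -3.141, -0.0]
ft_force: [-1.3, 1.0, 2.8]
gripper_width: 0.0001
```

```bash

python3 -m creep '[{"tx":0,"ty":0,"tz":-0.0005,"turn":0},{"tx":0,"ty":0,"tz":-0.0005,"turn":0},{"tx":0,"ty":0,"tz":0,"turn":0},{"tx":0,"ty":0,"tz":0,"turn":0},{"tx":0,"ty":0,"tz":0,"turn":0}]'
```

```text
t: 10.8
tcp_pos: [0.5693, 0.3342, 0.1742]
ee_rot: [0.006, 3.141, 0.001]
ft_force: [-3.7, 0.6, 4.0]
gripper_width: 0.0002
```

```bash

python3 -m creep '[{"tx":0,"ty":0,"tz":-0.0005,"turn":0},{"tx":0,"ty":0,"tz":-0.0003,"turn":0},{"tx":0,"ty":0,"tz":0,"turn":0},{"tx":0,"ty":0,"tz":0,"turn":0},{"tx":0,"ty":0,"tz":0,"turn":0}]'
python3 -m creep '[{"tx":0,"ty":0,"tz":0.01,"turn":0},{"tx":0,"ty":0,"tz":0.03,"turn":0},{"tx":0,"ty":0,"tz":0.03,"turn":0},{"tx":0,"ty":0,"tz":0,"turn":0},{"tx":0,"ty":0,"tz":0,"turn":0}]'
python3 -m creep '[{"tx":-0.002,"ty":-0.0404,"tz":0,"turn":0},{"tx":-0.002,"ty":-0.0404,"tz":0,"turn":0},{"tx":-0.002,"ty":-0.0404,"tz":0,"turn":0},{"tx":-0.002,"ty":-0.0404,"tz":0,"turn":0},{"tx":-0.002,"ty":-0.0404,"tz":0,"turn":0}]'
python3 -m creep '[{"tx":-0.002,"ty":-0.0404,"tz":0,"turn":0},{"tx":-0.002,"ty":-0.0404,"tz":0,"turn":0},{"tx":-0.002,"ty":-0.0404,"tz":0,"turn":0},{"tx":-0.002,"ty":-0.0404,"tz":0,"turn":0},{"tx":-0.002,"ty":-0.0404,"tz":0,"turn":0}]'
python3 -m creep '[{"tx":-0.002,"ty":-0.0404,"tz":0,"turn":0},{"tx":-0.002,"ty":-0.0404,"tz":0,"turn":0},{"tx":-0.002,"ty":-0.0404,"tz":0,"turn":0},{"tx":-0.002,"ty":-0.0404,"tz":0,"turn":0},{"tx":-0.002,"ty":-0.0404,"tz":0,"turn":0}]'
python3 -m creep '[{"tx":0,"ty":0,"tz":-0.045,"turn":0},{"tx":0,"ty":0,"tz":-0.045,"turn":0},{"tx":0,"ty":0,"tz":-0.025,"turn":0},{"tx":0,"ty":0,"tz":0,"turn":0},{"tx":0,"ty":0,"tz":0,"turn":0}]'
python3 - <<'E'
from h import *
im,d=grab('scene'); a=im[140:240,130:220]
im2,_=grab('top'); b=im2[90:190,115:200]
t=[cv2.resize(x,None,fx=4.5,fy=4.5,interpolation=cv2.INTER_CUBIC) for x in(a,b)]
cv2.imwrite('pics/near3.png',np.hstack(t))
E
```

```text
t: 11.3
tcp_pos: [0.5693, 0.3342, 0.1741]
ee_rot: [0.006, 3.141, 0.001]
ft_force: [-3.6, 1.0, 8.7]
gripper_width: 0.0005
t: 11.8
tcp_pos: [0.5696, 0.3343, 0.2434]
ee_rot: [0.007, 3.141, 0.002]
ft_force: [-0.1, -0.3, -0.3]
gripper_width: 0.0003
t: 12.3
tcp_pos: [0.5585, 0.1305, 0.2413]
ee_rot: [-0.006, -3.139, 0.001]
ft_force: [0.1, 0.5, 0.8]
gripper_width: 0.0001
t: 12.8
tcp_pos: [0.5485, -0.0715, 0.2415]
ee_rot: [-0.007, -3.14, -0.0]
ft_force: [0.5, -0.1, 0.2]
gripper_width: 0.0002
t: 13.3
tcp_pos: [0.5385, -0.2734, 0.2413]
ee_rot: [-0.007, -3.139, -0.001]
ft_force: [1.7, 0.1, 0.9]
gripper_width: -0.0001
t: 13.8
tcp_pos: [0.539, -0.2721, 0.128]
ee_rot: [-0.007, -3.14, 0.001]
ft_force: [-0.6, -0.1, 1.0]
gripper_width: 0.0002
```

View pics/near3.png

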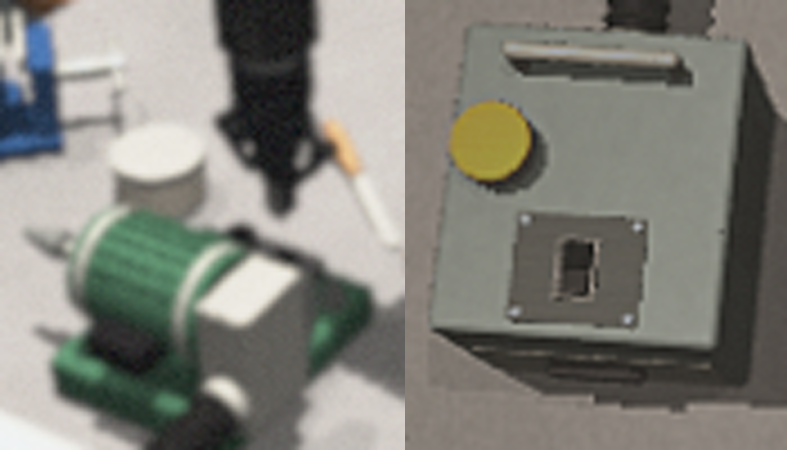

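The extractor rocker has flipped: in the right tile the front half at (575,285) is level and lighter, and the wax tin is unmoved. The fingers (left tile, (280,205)) come down behind the hood onto the switch box, above the start button by coordinates.

```bash

python3 -m creep '[{"tx":0,"ty":0.0005,"tz":-0.012,"turn":0},{"tx":0,"ty":0.0005,"tz":-0.012,"turn":0},{"tx":0,"ty":0,"tz":-0.01,"turn":0},{"tx":0,"ty":0,"tz":-0.004,"turn":0},{"tx":0,"ty":0,"tz":0,"turn":0}]'
python3 -m creep '[{"tx":0,"ty":0,"tz":-0.0015,"turn":0},{"tx":0,"ty":0,"tz":-0.0015,"turn":0},{"tx":0,"ty":0,"tz":-0.0015,"turn":0},{"tx":0,"ty":0,"tz":-0.0015,"turn":0},{"tx":0,"ty":0,"tz":0,"turn":0}]'
python3 -m creep '[{"tx":0,"ty":0,"tz":-0.001,"turn":0},{"tx":0,"ty":0,"tz":-0.001,"turn":0},{"tx":0,"ty":0,"tz":-0.001,"turn":0},{"tx":0,"ty":0,"tz":0,"turn":0},{"tx":0,"ty":0,"tz":0,"turn":0}]'
```

```text
t: 14.4
tcp_pos: [0.5387, -0.2707, 0.0887]
ee_rot: [-0.007, -3.14, -0.001]
ft_force: [-0.1, 0.3, -0.2]
gripper_width: -0.0001
t: 14.9
tcp_pos: [0.5391, -0.2708, 0.0838]
ee_rot: [-0.007, -3.141, -0.0]
ft_force: [0.2, -0.6, -0.6]
gripper_width: 0.0003
t: 15.4
tcp_pos: [0.5392, -0.2708, 0.0812]
ee_rot: [0.007, 3.142, 0.0]
ft_force: [0.6, 1.4, 1.9]
gripper_width: -0.0
```

```bash

python3 -m creep '[{"tx":0,"ty":0,"tz":-0.001,"turn":0},{"tx":0,"ty":0,"tz":-0.001,"turn":0},{"tx":0,"ty":0,"tz":-0.001,"turn":0},{"tx":0,"ty":0,"tz":0,"turn":0},{"tx":0,"ty":0,"tz":0,"turn":0}]'
python3 -m creep '[{"tx":0,"ty":0,"tz":-0.0005,"turn":0},{"tx":0,"ty":0,"tz":-0.0005,"turn":0},{"tx":0,"ty":0,"tz":-0.0005,"turn":0},{"tx":0,"ty":0,"tz":0,"turn":0},{"tx":0,"ty":0,"tz":0,"turn":0}]'
```

```text
t: 15.9
tcp_pos: [0.5393, -0.2709, 0.0782]
ee_rot: [0.007, 3.141, -0.0]
ft_force: [-1.3, 1.3, 2.8]
gripper_width: -0.0001
t: 16.4
tcp_pos: [0.5393, -0.2709, 0.0765]
ee_rot: [0.007, 3.141, -0.0]
ft_force: [-1.3, 1.3, 3.4]
gripper_width: -0.0001
```

```bash

python3 -m creep '[{"tx":0,"ty":0,"tz":-0.0005,"turn":0},{"tx":0,"ty":0,"tz":-0.0005,"turn":0},{"tx":0,"ty":0,"tz":0,"turn":0},{"tx":0,"ty":0,"tz":0,"turn":0},{"tx":0,"ty":0,"tz":0,"turn":0}]'
```

```text
t: 16.9
tcp_pos: [0.5393, -0.2709, 0.0762]
ee_rot: [0.006, 3.141, -0.0]
ft_force: [-1.4, 0.1, 6.7]
gripper_width: -0.0
```

The button has bottomed out: z is 76 mm and the force is past 4 N. Now I'll release, lift, swing back clear and look.

```bash

python3 -m creep '[{"tx":0,"ty":0,"tz":0.005,"turn":0},{"tx":0,"ty":0,"tz":0.02,"turn":0},{"tx":0,"ty":0,"tz":0.04,"turn":0},{"tx":0,"ty":0,"tz":0.045,"turn":0},{"tx":0,"ty":0,"tz":0.045,"turn":0}]'
python3 -m creep '[{"tx":-0.015,"ty":0.045,"tz":0,"turn":0},{"tx":-0.015,"ty":0.045,"tz":0,"turn":0},{"tx":-0.015,"ty":0.045,"tz":0,"turn":0},{"tx":-0.015,"ty":0.045,"tz":0,"turn":0},{"tx":0,"ty":0,"tz":0,"turn":0}]'
python3 -m creep '[{"tx":0,"ty":0,"tz":0,"turn":0},{"tx":0,"ty":0,"tz":0,"turn":0},{"tx":0,"ty":0,"tz":0,"turn":0},{"tx":0,"ty":0,"tz":0,"turn":0},{"tx":0,"ty":0,"tz":0,"turn":0}]'
python3 - <<'E'
from h import *
im0,d0=load('top')
im,d=grab('top')
cv2.imwrite('pics/end.png',cv2.resize(im[80:270,70:430],(800,422),interpolation=cv2.INTER_CUBIC))
E
```

```text
t: 17.4
tcp_pos: [0.5387, -0.2706, 0.2311]
ee_rot: [-0.007, -3.14, -0.001]
ft_force: [1.4, 0.1, 0.7]
gripper_width: -0.0
t: 17.9
tcp_pos: [0.4783, -0.0867, 0.2306]
ee_rot: [-0.002, 3.14, 0.003]
ft_force: [0.7, -0.2, 0.6]
gripper_width: -0.0002
t: 18.4
tcp_pos: [0.4793, -0.0915, 0.2302]
ee_rot: [-0.009, -3.141, 0.0]
ft_force: [-0.4, -0.0, -0.6]
gripper_width: -0.0004
```

View pics/end.png

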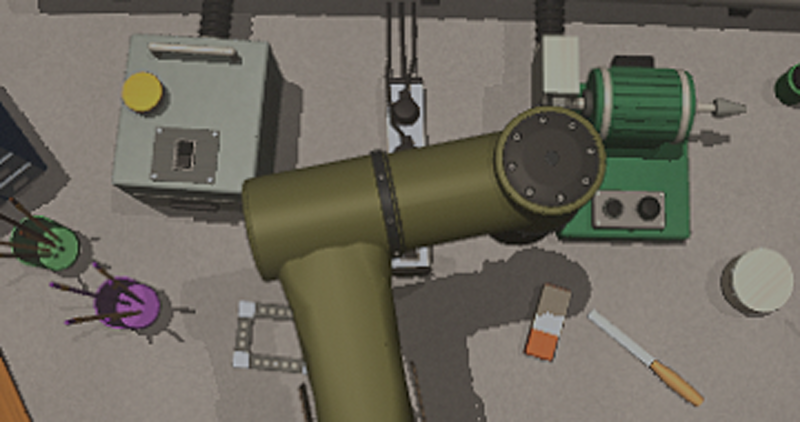

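Start (613,207) and stop (649,207) look up, and the bystanders visible here are in place. The strip rocker and felt bob are hidden by the wrist, so I'll shift once and check them.

```bash

python3 -m creep '[{"tx":0.01,"ty":0.048,"tz":0.01,"turn":0},{"tx":0.01,"ty":0.048,"tz":0.01,"turn":0},{"tx":0.01,"ty":0.048,"tz":0.01,"turn":0},{"tx":0.01,"ty":0.048,"tz":0,"turn":0},{"tx":0.01,"ty":0.048,"tz":0,"turn":0}]'
python3 -m creep '[{"tx":0.005,"ty":0.048,"tz":0,"turn":0},{"tx":0.005,"ty":0.048,"tz":0,"turn":0},{"tx":0,"ty":0.03,"tz":0,"turn":0},{"tx":0,"ty":0,"tz":0,"turn":0},{"tx":0,"ty":0,"tz":0,"turn":0}]'
python3 - <<'E'
from h import *
im,d=grab('top')
cv2.imwrite('pics/end2.png',cv2.resize(im[100:240,230:430],(800,560),interpolation=cv2.INTER_CUBIC))
E
```

```text
t: 18.95
tcp_pos: [0.5295, 0.1509, 0.261]
ee_rot: [0.007, 3.141, 0.001]
ft_force: [1.0, -1.2, 0.4]
gripper_width: 0.0002
t: 19.45
tcp_pos: [0.5392, 0.2754, 0.2598]
ee_rot: [-0.005, -3.141, 0.002]
ft_force: [0.2, -0.5, -0.8]
gripper_width: 0.0003
```

View pics/end2.png

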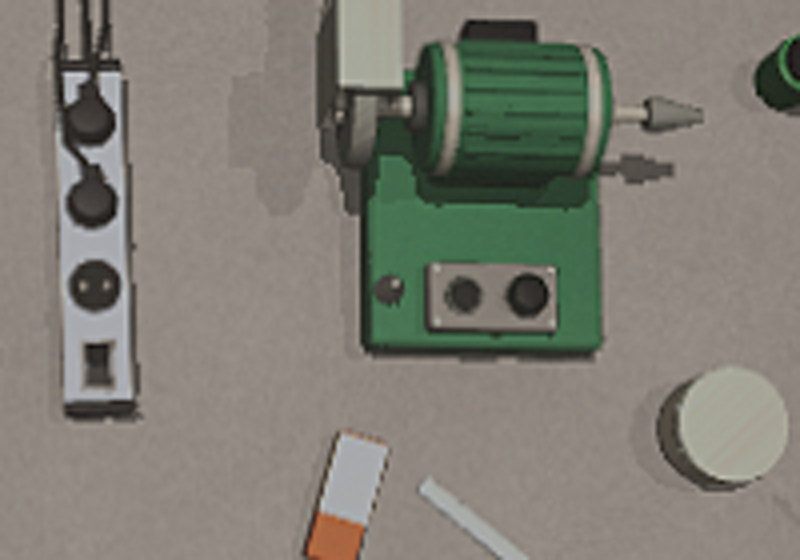

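The strip rocker (98,365) is tipped on, the felt bob (388,290) is standing, and both buttons (462,295) and (527,293) look up. I'm handing in.

```bash

python3 -m creep '[{"tx":0,"ty":0,"tz":0,"turn":0},{"tx":0,"ty":0,"tz":0,"turn":0},{"tx":0,"ty":0,"tz":0,"turn":0},{"tx":0,"ty":0,"tz":0,"turn":0},{"tx":0,"ty":0,"tz":0,"turn":0}]'
python3 -c "from rig import *; print(sign_off())"
```

```text
t: 20.0
tcp_pos: [0.5392, 0.2748, 0.2606]
ee_rot: [0.007, 3.141, 0.0]
ft_force: [-0.4, 0.1, 0.4]
gripper_width: 0.0001
the job is handed in; nothing more can be done
None
```

I started the bench in the safe order with the fingers shut, and handed the job in at about 20 s; the hand-in gave no verdict.

| Step | Fingertip height at the stop | Vertical force read |
|---|---|---|
| Strip rocker tipped on | 46 mm | about 7 N |
| Extractor rocker tipped on | 174 mm | about 9 N |
| Start button pressed, then released | 76 mm (5 mm down) | about 7 N |

- **Switches:** The last pictures show both rockers tipped over and the start and stop buttons looking up. Joint values can't be read directly, so this rests on the pictures and on the heights and forces above.
- **Bench:** The strip, both tins, the felt bob, the green pot, the compound bar and the file showed no visible shift. I judged this by eye and did not re-measure it. The arm hid part of the relief frame in the last full view; what could be seen looked undisturbed.
- **Arm:** It was clear of everything at hand-in, at 260 mm height with force readings near zero. No check failed or disagreed.

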